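# Hand-wind the delivery tray out

## Robot

A 6-joint arm with a two-finger parallel gripper is mounted at the origin on the work surface. World frame = base frame: x ahead of the robot, y to its left, z up, the work surface at z = 0. Lengths are in mm, angles in rad, forces in N, time in s.
With the tool pointing down it reaches from about 325 to 1000 mm from the base axis. Payload 5.1 kg.
Tool frame: the origin (TCP) lies at the very end of the fingers, on their centre line; the grasp point (between the pads) lies 19 mm behind it; z points along the fingers, y is the direction in which the jaws open and shut (so a half turn about z gives the same grasp; the last joint's range is limited). The gripper opens to 85 mm and grips with 20 to 120 N. Pads are 22 mm wide; open, the fingers measure 114 mm over their backs; the gripper's body (76 mm by 85 mm) begins 54 mm behind the grasp point. The pads swing forward as they close: fully open they stand 13 mm farther back than shut.
Start: joints at [-1.274, 0.124, 1.65, -0, 1.367, -0.083], TCP at [240.945, -603.681, 231.322] pointing down, gripper open.
Joint ranges: [-2.61, 2.61], [-1.02, 2.33], [0.03, 2.71], [-1.35, 4.49], [0.32, 2.68], [-2.91, 2.91]. Speed limits (rad/s): [2.57, 2.57, 3.14, 3.14, 3.14, 3.14].

## Interface

Orientations are given as a rotation vector (axis times angle).
In Python, from workcell import bot gives the robot as it stands. Calls block until the motion is done:
- bot.move_to(position, orientation): joint-space move of the TCP to a pose.
- bot.move_straight(position, max_speed=150, ori=None): straight line of the TCP; ori=None keeps the orientation; max_speed is the mean speed in mm/s.
- bot.movej(angles): joint-space move.
- bot.grip(opening, effort=None): finger opening in mm; effort is the grip in N (None keeps the last); returns when the fingers have stopped.
- bot.dwell(seconds).
- bot.ik(position, orientation): joint angles nearest the present ones, or None.
- bot.snapshot(name): name is "scene" or "top" or "wrist"; returns a dict with "color" (480x640x3 uint8, red, green, blue), "fovy" (degrees; the focal length in pixels is half the picture's height over the tangent of half this angle, whatever the lens; pixels are square), "cx", "cy" (the principal point, pixels), "cam_to_world" (4x4, takes a point from camera to world coordinates). Camera axes: x right, y down, z forward; pixel columns grow to the right and rows downward; lengths in mm; the calibration is good to about 2 mm. A picture is of the moment at which its call begins. There is no depth.
A pose or a line that the arm cannot do raises bot.MotionError and nothing moves.
- bot.sign_off(): hands the job in, once; it reports no verdict.
Readings, each from a call of its own:
- bot.get_time(): time.
- bot.get_joints(): joint angles.
- bot.get_joint_velocities(): joint speeds.
- bot.get_tau(): joint torques, N m.
- bot.get_position(): TCP position.
- bot.get_tool_rot(): TCP orientation.
- bot.get_force(): force on the tool from outside, world axes, zero at the start.
- bot.get_torque(): the same for the moment, N m.
- bot.get_finger_gap(): finger opening in mm.
Only numpy, scipy, OpenCV 4.12 (cv2) and the standard library are available. Lean on these libraries where they do the work, as an engineer would, in place of code of your own. Each camera call takes 0.05 s, during which the arm holds its last target.

## Task

The delivery unit has lost power. Lift the hand crank off its rest, holding it by its arm, and push its square socket fully home on the unit's hand-wind shaft (turn it to feel for the flats); only then let go, take it by its spinning grip and wind clockwise in one go, keeping hold of the grip, until the tray has come all the way out to its stop. Leave the crank sitting on the shaft, do not pull the tray by hand, and leave the other things on the bench where they stand.

Things in the scene. Friction and masses are not known exactly. Their poses are not given: they have to be found in the camera images.
- crank: Hand crank, 0.44 kg +-20%. Origin: centre of the hub's underside; z the hub's axis, up; x along the arm from hub to grip. Dark round steel hub 40 mm in diameter (54 mm flange at its foot), 40 mm tall, with a blind square socket from below, 25 mm across flats, 37 mm deep, its sides along x and y. It starts level on the rest, socket down, grip up.
- carry_point (a point): Point on the crank's light metal arm, 34 mm from the hub's axis towards the grip: a good place to hold across the arm and carry, clear of the hub (which is wider) below. The centre of mass lies near, about 18 mm from the hub's axis. The arm is a bar 20 mm wide (crank's y), 24 mm high, this point at half its height, 52 mm above the hub's underside; it reaches from -30 to 115 mm along x. Axes as the crank's.
- grip (a point): Middle of the crank's upright black grip sleeve: a cylinder 26 mm in diameter, 82 mm long, its axis parallel to the hub's and 100 mm from it; this point is 108 mm above the hub's underside and 44 mm above the arm's top. The sleeve spins freely on its pin, so its own x and y directions mean nothing.
- sleeve: The same grip sleeve; origin at its lower end, on its axis.
- rest: Fixed dark steel rest the crank starts on. Origin: on the bench, under the hub; x along the arm. A boss 20 mm high, 60 mm in diameter, carries the hub, with a round pin 19 mm in diameter standing 16 mm up into the socket; at x = 98 mm a post 60 mm high with cheeks 28 mm apart (tops at 70 mm) carries the arm. Lift the crank 20 mm straight up to clear it.
- port (a point): Hand-wind port on the delivery unit's white drive box (200 x 170 mm, top 80 mm above the bench): centre of the top of its round steel collar, 60 mm in diameter, on the shaft's axis, 84 mm above the bench. The hub's underside rests here when the crank is fully home. Axes are the unit's: x away from its front, y to its left, z up.
- shaft_end (a point): The upright hand-wind shaft in the port; origin as the port's, its axes do NOT show the flats. 22 mm square, its last 5 mm (19 to 24 mm up) chamfered to 19.6 mm square, then a round nose to 34 mm (20 to 11 mm in diameter). The crank stands on the square's corners, some 20 to 24 mm up, until turned to within about 8 degrees of the flats (4 places per turn), which lie at any angle: feel for them.
- tray_lip (a point): Middle of the upper front edge of the grey delivery tray (150 mm long, 120 mm wide, with cartons up to 65 mm high), which runs in the lane left of the drive box, its middle line 205 mm from the shaft; the rear of the lane lies under a white hood 143 mm high. The tray comes out in the unit's -x direction.
- tray (a joint): Travel of the tray in m: 0 fully in, 0.12 out at its stop; starts between 0 and 0.024. Turning the shaft clockwise, seen from above, brings it out, 48 mm per turn (2 to 2.5 turns needed); the shaft turns stiffly (0.2 N m), does not run back and stops hard at the stop.
- scanner: Bystander: grey code scanner standing in its black round foot (96 mm in diameter), 200 mm tall; origin under its foot.
- carton: Bystander: white medicine carton with an orange band, 75 x 125 x 45 mm, lying flat behind the unit or the rest; origin under its centre.
- jar: Bystander: white pill jar, 58 mm in diameter, 85 mm tall, standing behind the unit or the rest; origin under its centre.
Not all that is in view belongs to the job. What is shaped like the crank but green is not meant.

How it is judged (in metres and radians):
On the way, in this order (a step that is already met when the one before it is completed fails the run):
1. the crank is fully home on the hand-wind shaft (horizontal distance between crank and port below 0.004 m and z of crank in the frame of port below 0.004 m and angle between crank's own z axis and vertical below 0.08 rad), for 0.2 s.
2. after that, the crank is taken by its spinning grip (contact force between the fingers and sleeve above 0.5 N), for 0.1 s.
3. the tray is wound out to its stop (value of joint tray above 0.115 m), for 0.1 s.
At the end, for the whole second after the job is handed in: The tray is out to its stop (travel over 0.115 of 0.12 m), the crank still sits fully home on the shaft (within 4 mm, upright within 0.08 rad), at rest and let go of (all of step 1 and value of joint tray above 0.115 m and linear speed of crank below 0.02 m/s); the robot touches nothing.
It fails at once if the grip is let go of in the middle of the winding (hand more than 75 mm from the middle of the grip once the tray has moved 15 mm and before its travel reaches 0.105 m) (distance of tray_lip from where it was at the start of the episode above 0.015 m and value of joint tray below 0.105 m and distance between the grasp point and grip above 0.075 m).
It fails at once if the tray is pushed or pulled by hand (over 2 N) (contact force between any of the fingers, the arm and tray above 2 N).
It fails at once if a bystander (scanner, carton or jar) is moved more than 20 mm (distance of any of scanner, carton, jar from where it was at the start of the episode above 0.02 m).
It also fails if it takes over 72 s, if anything falls off the work surface, if the arm or the gripper's body presses on something with over 40 N, if the wrist force passes 120 N, or if a joint passes its speed limit or range.

## Working session

There is one attempt and no reset: what is moved stays moved. The work goes in short steps, each a Python script; the robot and the scene stay as the last script left them, time stands still between calls to the robot, and variables do not carry over. Pictures are saved under pics/ and viewed, and the job is handed in when it is done.

```bash
ls; mkdir -p pics
python3 - <<'E'
from workcell import bot
import cv2,numpy as np
for n in ["scene","top","wrist"]:
    s=bot.snapshot(n); cv2.imwrite(f"pics/{n}0.png",s["color"][:,:,::-1]); np.savez(f"pics/{n}0.npz",**s)
    print(n,s["fovy"],s["cx"],s["cy"],np.round(s["cam_to_world"],3).tolist())
print(bot.get_time(),bot.get_tool_rot(),bot.get_finger_gap())
E
```

```text
pics
scene 55.30984337666588 316.09176415922883 243.93889658239306 [[0.314, 0.613, -0.725, 1386.649], [0.949, -0.193, 0.248, -322.03], [0.012, -0.766, -0.642, 812.356], [0.0, 0.0, 0.0, 1.0]]
top 42.77191170561931 318.66936308295726 243.9596398757627 [[0.031, -0.991, 0.13, 385.665], [-0.999, -0.03, 0.011, -57.739], [-0.007, -0.13, -0.992, 1293.221], [0.0, 0.0, 0.0, 1.0]]
wrist 65.69019353011345 316.60478363398977 238.02750307996754 [[0.369, -0.888, -0.274, 310.264], [-0.929, -0.354, -0.106, -576.287], [-0.002, 0.294, -0.956, 372.921], [0.0, 0.0, 0.0, 1.0]]
0.15 [-3.08351337e+00 -5.92686416e-01  2.95146917e-04] 85.55193854427438
```

View pics/scene0.png

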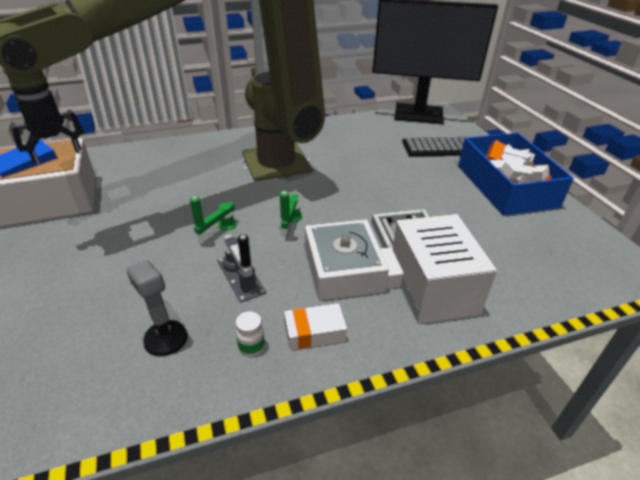

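View pics/top0.png

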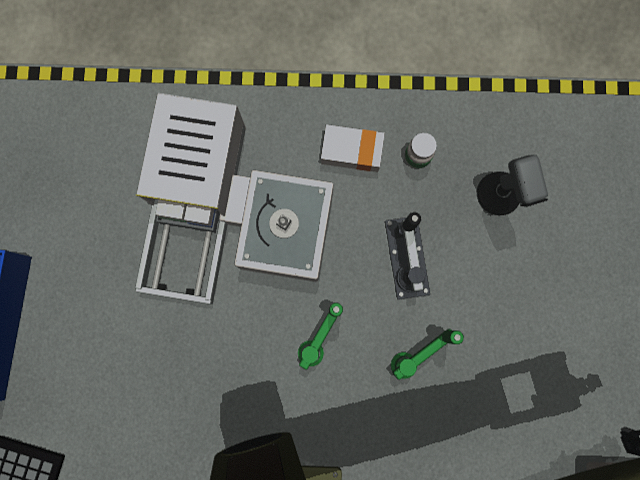

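View pics/wrist0.png

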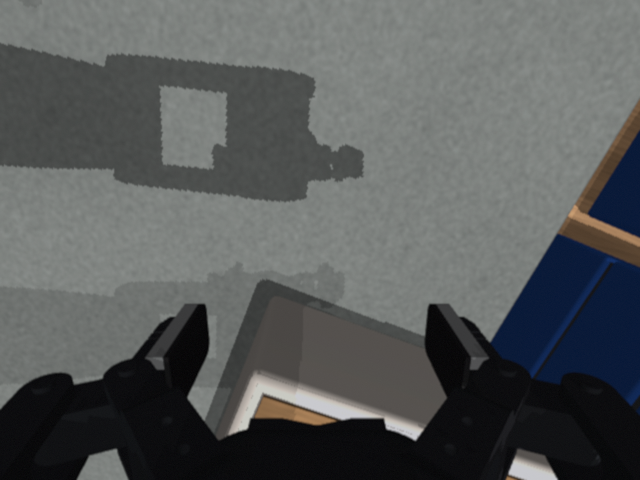

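Candidates in the top view: the metal-armed crank with black grip at (410,255), and green look-alikes at (321,335) and (428,355). The metal one fits the description. The scene view agrees: black grip (244,250), green ones at (210,215) and (290,210). I'll check it in a close crop.

Run:
```python
import cv2
a=cv2.imread("pics/top0.png")
c=cv2.resize(a[195:310,370:450],None,fx=5,fy=5,interpolation=cv2.INTER_CUBIC)
d=cv2.resize(a[160:290,225:345],None,fx=4.42,fy=4.42,interpolation=cv2.INTER_CUBIC)[:575,:390]
import numpy as np
cv2.imwrite("pics/crop1.png",np.hstack([c[:570],d[:570]])[:600,:800])
```

```text
(no output)
```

View pics/crop1.png

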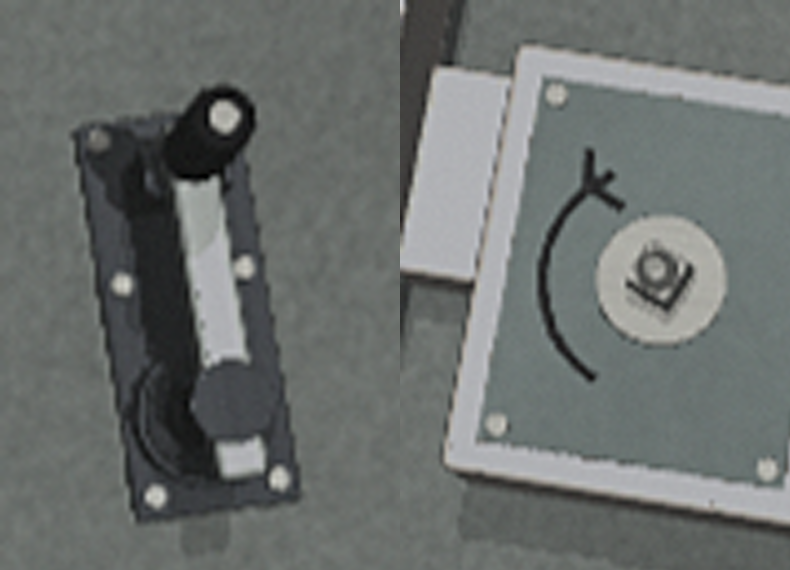

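The close crop shows the light bar, dark hub and black grip on a plate at (410,255), so this is the right crank. The port collar is at about (283,223), and the shaft flats can be seen. Next I compute positions.

```bash
cat > h.py <<'E'
import numpy as np, cv2
from scipy.spatial.transform import Rotation as R
def K(s):
    f=240/np.tan(np.radians(float(s["fovy"]))/2); return f,float(s["cx"]),float(s["cy"])
def px2w(s,u,v,z):
    f,cx,cy=K(s); T=np.array(s["cam_to_world"]); d=T[:3,:3]@np.array([(u-cx)/f,(v-cy)/f,1]); o=T[:3,3]
    return o+d*(z-o[2])/d[2]
def w2px(s,p):
    f,cx,cy=K(s); T=np.array(s["cam_to_world"]); c=T[:3,:3].T@(np.array(p,float)-T[:3,3]); return np.array([cx+f*c[0]/c[2],cy+f*c[1]/c[2]])
def down(yaw):
    # tool z down, tool x at world angle yaw
    c,s=np.cos(yaw),np.sin(yaw)
    return R.from_matrix(np.array([[c,s,0],[s,-c,0],[0,0,-1.]])).as_rotvec()
E
python3 - <<'E'
from h import *
from workcell import bot
s=np.load("pics/top0.npz")
print("grip top",px2w(s,414.8,218.4,171)); print("hubcap",px2w(s,416.4,275,88))
for n,q in dict(s1=(98,138),s2=(123,284),s3=(245,267),s4=(280,478),s5=(155,496)).items(): print(n,px2w(s,370+q[0]/5,195+q[1]/5,6))
print("port",px2w(s,225+(662-400)/4.42,160+280/4.42,84), px2w(s,225+(658-400)/4.42,160+268/4.42,118))
# drive box corners z80 approx
M=R.from_rotvec(bot.get_tool_rot()).as_matrix(); print(M)
T=bot.snapshot("wrist")["cam_to_world"]; T=np.array(T)
print("cam in tool",M.T@(T[:3,3]-bot.get_position())); print(M.T@T[:3,:3])
E
```

```text
grip top [ 585.44206588 -221.5351348   171.        ]
hubcap [ 487.34111899 -238.02589716   88.        ]
s1 [ 604.15544334 -192.22190088    6.        ]
s2 [ 541.96713177 -203.78742958    6.        ]
s3 [ 550.76778312 -255.18337373    6.        ]
s4 [ 462.12993    -270.71513715    6.        ]
s5 [ 452.98926908 -218.52622691    6.        ]
port [583.08614354  26.24143932  84.        ] [582.82658874  25.84598993 118.        ]
[[ 9.28742223e-01  3.70725828e-01 -4.93293184e-04]
 [ 3.70726136e-01 -9.28740904e-01  1.57044715e-03]
 [ 1.24063765e-04 -1.64141726e-03 -9.99998645e-01]]
cam in tool [  74.51425289    0.42354876 -142.53920816]
[[-1.48237646e-03 -9.55867908e-01 -2.93793032e-01]
 [ 9.99998822e-01 -1.29986213e-03 -8.16487095e-04]
 [ 3.98563374e-04 -2.93793897e-01  9.55868708e-01]]
```

Run:
```python
from h import *
from workcell import bot
for yaw in np.radians([-170.45,9.55,100,-80]):
    print(np.degrees(yaw),bot.ik([520,-232,270],down(yaw)),bot.ik([583,26,250],down(yaw)))
# crank grasp pose
th=np.radians(9.55)
```

```text
-170.45 [-0.51392351 -0.0753004   1.78822464  0.          1.42866842 -2.25139878] [-0.04740921 -0.03294472  1.7810162   0.          1.39352117 -1.78488448]
9.55 [-0.51392351 -0.0753004   1.78822464  0.          1.42866842  0.89019388] [-0.04740921 -0.03294472  1.7810162   0.          1.39352117  1.35670818]
100.0 [-5.13923506e-01 -7.53004022e-02  1.78822464e+00 -4.44089210e-16
  1.42866842e+00 -6.88456431e-01] [-4.74092050e-02 -3.29447228e-02  1.78101620e+00 -4.44089210e-16
  1.39352117e+00 -2.21942130e-01]
-80.0 [-5.13923506e-01 -7.53004022e-02  1.78822464e+00 -4.44089210e-16
  1.42866842e+00  2.45313622e+00] None
```

Run:
```python
from h import *
from workcell import bot
for i,(p,yaw) in enumerate([([520,-232,270],189.55),([583,26,240],140.),([583,26,240],50.)]):
    bot.move_to(p,down(np.radians(yaw)))
    s=bot.snapshot("wrist"); cv2.imwrite(f"pics/w{i+1}.png",s["color"][:,:,::-1]); np.savez(f"pics/w{i+1}.npz",**s)
    print(bot.get_time(),bot.get_position())
```

```text
2.125 [ 519.78894821 -232.54107039  269.88316053]
3.3833 [583.1262817   25.07948421 240.13449426]
4.8333 [583.00991543  25.76482916 240.03132959]
```

View pics/w1.png

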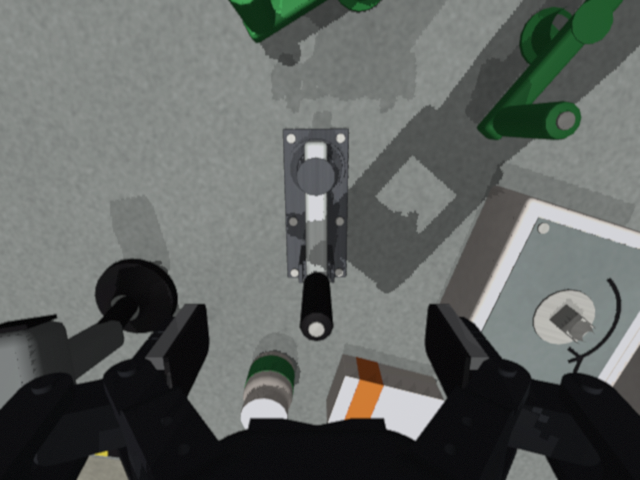

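View pics/w2.png

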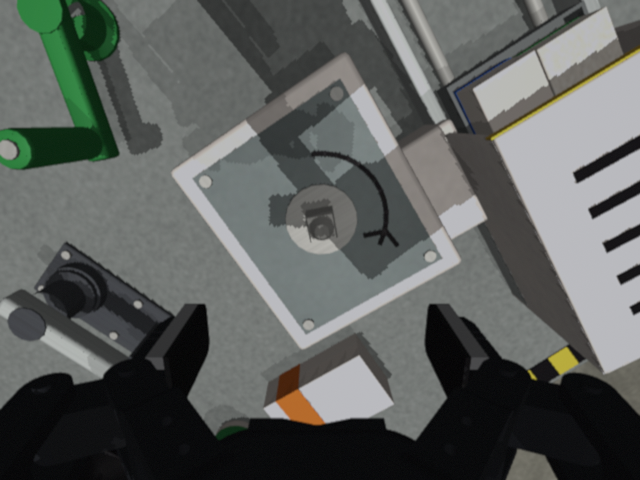

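View pics/w3.png

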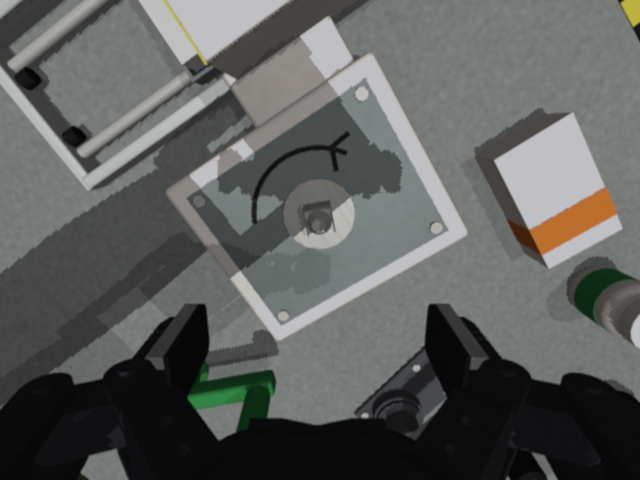

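w1: the crank lies along the image column, with hub cap at (316,177) and grip top at (316,329). w2 and w3: the shaft stands in its collar at about (320,219), nearly square to the image. I'll zoom in for the flats.

Run:
```python
import cv2,numpy as np
a=cv2.imread("pics/w2.png")[180:260,280:360]; b=cv2.imread("pics/w3.png")[175:255,280:360]
f=lambda x:cv2.convertScaleAbs(cv2.resize(x,(400,400),interpolation=cv2.INTER_CUBIC),alpha=1.6)
c=cv2.imread("pics/w1.png")[140:345,270:360]
cv2.imwrite("pics/crop2.png",np.hstack([f(a),f(b)]))
cv2.imwrite("pics/crop3.png",cv2.convertScaleAbs(cv2.resize(c,None,fx=2.9,fy=2.9,interpolation=cv2.INTER_CUBIC),alpha=1.6))
```

```text
(no output)
```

View pics/crop2.png

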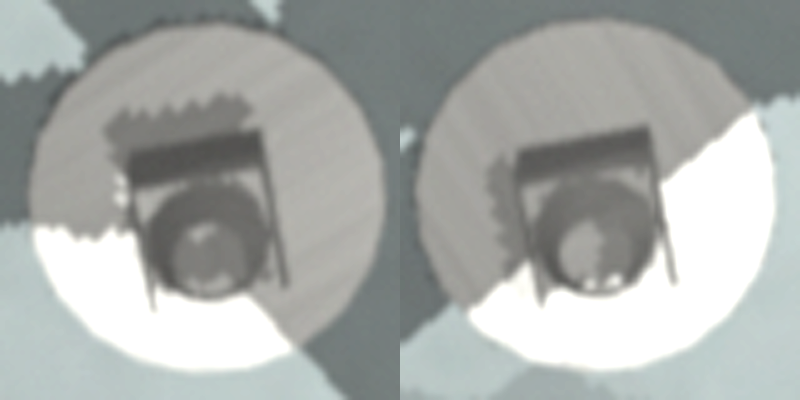

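View pics/crop3.png

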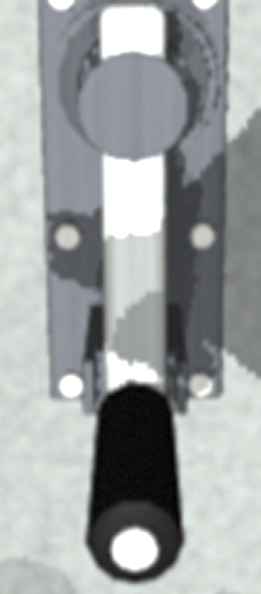

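Run:
```python
from h import *
for n,off,pts,col in [("w2",(280,180),[(127,155),(262,130),(287,287),(153,310)],[(30,190),(385,198),(210,22),(210,372)]),
                  ("w3",(280,175),[(116,152),(250,127),(275,283),(142,306)],[(17,180),(375,195),(200,18),(200,370)])]:
    s=np.load(f"pics/{n}.npz")
    P=np.array([px2w(s,off[0]+(x+.5)/5-.5,off[1]+(y+.5)/5-.5,84) for x,y in pts]); 
    print(n,"center",P.mean(0)); E=np.roll(P,-1,0)-P
    print("len",np.linalg.norm(E,axis=1),"ang",np.degrees(np.arctan2(E[:,1],E[:,0]))%90)
    C=np.array([px2w(s,off[0]+x/5,off[1]+y/5,84) for x,y in col]); print("collar",C[:,:2].round(1).tolist(),(C[0]+C[1])/2,(C[2]+C[3])/2)
s=np.load("pics/w1.npz")
o=(270,140);k=2.9
g=px2w(s,o[0]+135/k,o[1]+549/k,171); h=px2w(s,o[0]+132/k,o[1]+105/k,88)
print("grip",g,"hub",h,np.linalg.norm((g-h)[:2]),np.degrees(np.arctan2(*(g-h)[1::-1])))
L=[(103,200),(103,280)];Rr=[(165,200),(165,280)]
m=[(px2w(s,o[0]+a[0]/k,o[1]+a[1]/k,84)+px2w(s,o[0]+b[0]/k,o[1]+b[1]/k,84))/2 for a,b in zip(L,Rr)]
print(m)
for q in [(62,3),(205,3),(67,236),(203,236),(70,385),(200,385)]: print(px2w(s,o[0]+q[0]/k,o[1]+q[1]/k,6).round(1))
```

```text
w2 center [588.67464181  24.48308929  84.        ]
len [22.54117235 27.25675558 22.89817907 27.06302892] ang [60.60685154 59.46058435 60.09818057 58.69818609]
collar [[566.1, 5.5], [605.0, 49.6], [563.9, 46.2], [609.8, 7.9]] [585.5728257  27.5805546  84.       ] [586.87331176  27.00884482  84.        ]
w3 center [584.2308356   24.26990031  84.        ]
len [22.28247973 26.82851224 22.62643089 26.63626177] ang [60.65999795 59.47342809 60.14933756 58.72666136]
collar [[565.9, 47.7], [609.4, 7.8], [606.0, 48.7], [567.8, 3.0]] [587.64036967  27.71239221  84.        ] [586.8691204   25.81897497  84.        ]
grip [ 588.22561749 -221.78178143  171.        ] hub [ 488.76477362 -239.15234371   88.        ] 100.96631070047579 9.906633490071563
[array([ 518.2508445 , -233.67232297,   84.        ]), array([ 543.93635624, -229.42546106,   84.        ])]
[ 467.2 -268.8    6. ]
[ 458.7 -217.3    6. ]
[ 553.9 -254.3    6. ]
[ 545.2 -202.     6. ]
[ 615.5 -244.     6. ]
[ 606.9 -191.9    6. ]
```

Run:
```python
from h import *
from workcell import bot
y=np.radians(189.6); o=down(y)
print(bot.get_force())
bot.move_to([522.2,-232.9,260],o); bot.move_straight([522.2,-232.9,120],150)
bot.move_straight([522.2,-232.9,53],80)
print(bot.get_position(),bot.get_force())
s=bot.snapshot("wrist"); cv2.imwrite("pics/w4.png",s["color"][:,:,::-1]); np.savez("pics/w4.npz",**s)
bot.grip(15,80)
print(bot.get_time(),bot.get_finger_gap(),bot.get_force(),bot.get_torque())
s=bot.snapshot("wrist"); cv2.imwrite("pics/w5.png",s["color"][:,:,::-1]); np.savez("pics/w5.npz",**s)
```

```text
[-0.50446853  0.48763858 -0.38679084]
[ 522.69117249 -233.16461368   53.56719053] [ 0.17755019  0.77719148 -0.10172802]
10.025 18.621903415736224 [ 0.880399   -0.25812002  0.82183432] [ 0.06766063 -0.04234581 -0.00030769]
```

View pics/w5.png

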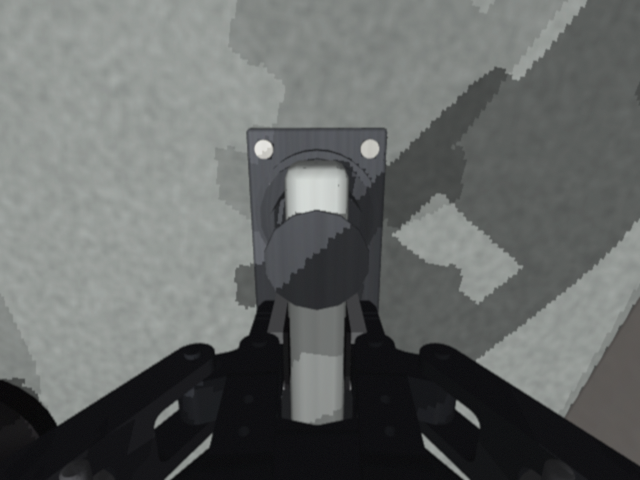

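The fingers hold the arm; the hub cap is at (317,258), centred, with the gap at 18.6 mm. Next I estimate the hub's place in the hand and lift.

Run:
```python
from h import *
from workcell import bot
s=np.load("pics/w5.npz")
for z in (84,88,90): print(z,px2w(s,317,258,z))
# radius check: cap lateral width px 265..369
print(np.linalg.norm(px2w(s,265,258,88)-px2w(s,369,258,88)), np.linalg.norm(px2w(s,317,210,88)-px2w(s,317,308,88)))
print(bot.get_position())
p=bot.get_position()
bot.move_straight([p[0],p[1],p[2]+30],60)
print(bot.get_force(),bot.get_torque(),bot.get_finger_gap())
bot.move_straight([p[0],p[1],180],150)
s=bot.snapshot("wrist"); cv2.imwrite("pics/w6.png",s["color"][:,:,::-1]); np.savez("pics/w6.npz",**s)
print(bot.get_time(),bot.get_position(),bot.get_force())
```

```text
84 [ 488.85891485 -239.20918462   84.        ]
88 [ 487.40826153 -239.45695063   88.        ]
90 [ 486.68293487 -239.58083364   90.        ]
32.15067258181583 32.344351347499
[ 522.52229168 -233.02976903   53.33536023]
[ 0.21454258  0.12032016 -4.35287266] [ 0.01847726 -0.07024331  0.02824408] 18.748895719487763
11.575 [ 521.53600703 -232.4870343   178.04949765] [-0.47376324  0.03711063 -4.34964694]
```

View pics/w6.png

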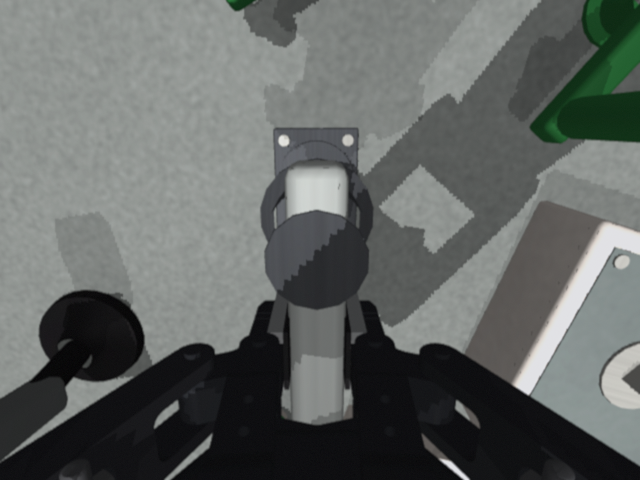

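Run:
```python
from h import *
from workcell import bot
port=np.array([586.7,27.0]); a=np.radians(-30.)
p=port+34.3*np.array([np.cos(a),np.sin(a)])
o=down(a+np.pi)
q=bot.get_position(); 
bot.move_straight([q[0],q[1],230],150)
bot.move_to([*p,230],o); bot.dwell(0.3)
bot.move_straight([*p,180],100);bot.dwell(0.3)
print(bot.get_time(),p,bot.get_position(),bot.get_force())
for n in ["top","wrist","scene"]:
    s=bot.snapshot(n); cv2.imwrite(f"pics/{n}7.png",s["color"][:,:,::-1]); np.savez(f"pics/{n}7.npz",**s)
a=cv2.imread("pics/top7.png")[150:300,220:360]; cv2.imwrite("pics/top7c.png",cv2.resize(a,None,fx=4,fy=4,interpolation=cv2.INTER_CUBIC))
```

```text
14.3583 [616.40467135   9.85      ] [616.81086007   9.8500584  180.83613323] [ 0.0295752   0.64997003 -4.09136978]
```

View pics/top7c.png

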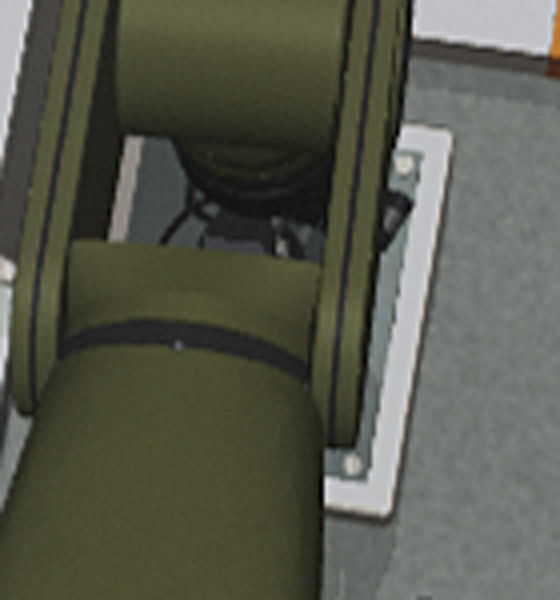

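View pics/wrist7.png

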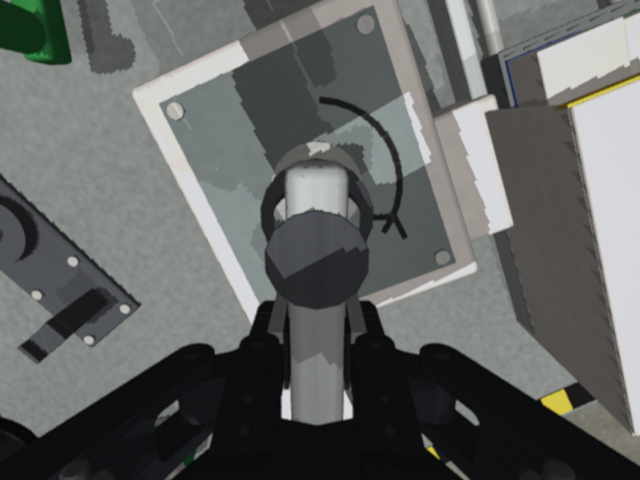

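View pics/scene7.png

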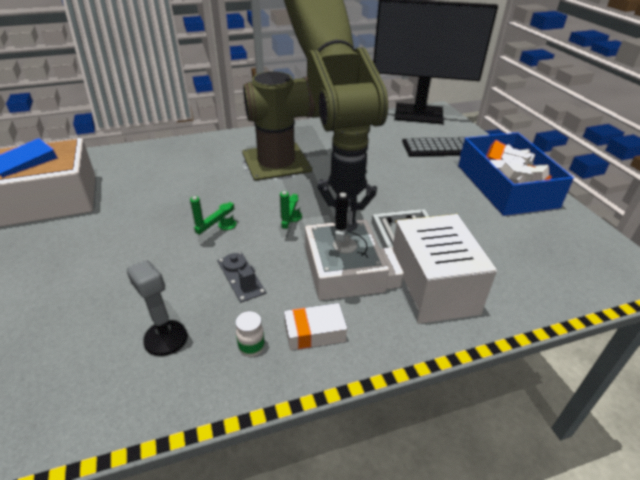

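Run:
```python
from h import *
from workcell import bot
p=np.array([616.4,9.85]); z=178
f0=bot.get_force()
while z>141:
    z-=4; bot.move_straight([*p,z],60)
    f=bot.get_force(); print(z,bot.get_position().round(1),(f-f0).round(1),bot.get_torque().round(2))
    if f[2]-f0[2]>12 or np.linalg.norm((f-f0)[:2])>12: break
print(bot.get_time())
```

```text
174 [615.8   9.9 173. ] [-0.4 -0.6 -0.5] [-0.02 -0.07  0.07]
170 [616.1   9.9 169.4] [ 0.6 -0.6 -0.5] [-0.04 -0.01  0.03]
166 [616.1   9.9 165.5] [ 0.8 -0.2 -0.5] [-0.07 -0.04  0.02]
162 [616.1   9.9 161.5] [-0.3  0.3 -0.5] [-0.04 -0.04 -0.02]
158 [616.1   9.9 157.5] [ 0.2  0.3 -0.4] [-0.08 -0.03 -0.  ]
154 [616.1   9.9 153.5] [-0.   1.1 -0.2] [-0.02 -0.06 -0.01]
150 [616.1   9.9 149.5] [ 0.5  0.3 -0.4] [-0.1  -0.11  0.02]
146 [616.1   9.9 145.5] [ 1.7 -0.2 -0. ] [ 0.   -0.05 -0.02]
142 [616.1   9.9 141.5] [ 0.  -0.4 -0.2] [-0.08 -0.05  0.02]
138 [616.1   9.9 137.6] [ 0.7  0.2 -0.4] [-0.02 -0.1   0.01]
17.0083
```

Run:
```python
from h import *
from workcell import bot
p=np.array([616.4,9.85]); z=138
f0=np.array([0,.5,-4.2])
while z>118.5:
    z-=2; bot.move_straight([*p,z],40)
    f=bot.get_force(); print(z,bot.get_position().round(1),(f-f0).round(1),bot.get_torque().round(2))
    if f[2]-f0[2]>15 or np.linalg.norm((f-f0)[:2])>15: break
print(bot.get_time(),bot.get_finger_gap())
```

```text
136 [616.6   9.9 136.3] [ 0.7 -0.3  1.4] [ 0.03 -0.04 -0.02]
134 [616.1   9.9 133.4] [-0.1 -0.8 -0.5] [-0.06 -0.03 -0.  ]
132 [616.2   9.8 131.4] [-0.1 -1.2 -0.4] [-0.03 -0.05  0.01]
130 [616.2   9.8 129.6] [-0.4 -0.8 -1. ] [-0.02  0.05  0.03]
128 [616.2   9.9 127.7] [-1.1 -0.2 -0.5] [0.08 0.04 0.03]
126 [616.3   9.9 125.7] [-0.5  0.6 -2.1] [0.1  0.14 0.02]
124 [616.3   9.9 123.7] [-0.8  0.   0.4] [0.16 0.15 0.  ]
122 [616.3   9.9 121.8] [-1.2  0.7 -0.8] [0.18 0.22 0.01]
120 [616.3   9.9 119.7] [-1.3  0.3 -0.9] [ 0.21  0.21 -0.05]
118 [616.3   9.9 117.7] [-2.4  1.1 -0.4] [0.19 0.24 0.01]
19.5083 18.92953142810503
```

Run:
```python
from h import *
from workcell import bot
p=np.array([616.4,9.85]); z=118
f0=np.array([0,.5,-4.2])
while z>113:
    z-=1; bot.move_straight([*p,z],40)
    f=bot.get_force(); print(z,bot.get_position().round(1),(f-f0).round(1),bot.get_torque().round(2))
    if f[2]-f0[2]>12 : break
bot.dwell(0.3)
print(bot.get_force(),bot.get_torque(),bot.get_position(),bot.get_time())
s=bot.snapshot("wrist"); cv2.imwrite("pics/w8.png",s["color"][:,:,::-1]); np.savez("pics/w8.npz",**s)
```

```text
117 [616.4   9.9 117.3] [-2.7  1.1  2.1] [0.31 0.67 0.02]
116 [616.5   9.9 117.3] [-6.1  1.3  8. ] [0.27 1.05 0.04]
115 [616.6   9.9 117.3] [-8.4  1.2 11.5] [0.29 1.54 0.01]
114 [616.6   9.9 117.2] [-9.2  1.2 15.4] [0.35 1.95 0.11]
[-9.81778424  1.72498638 11.3554167 ] [0.36110395 1.95787181 0.07575073] [616.60759993   9.82687306 117.20610826] 20.8083
```

View pics/w8.png

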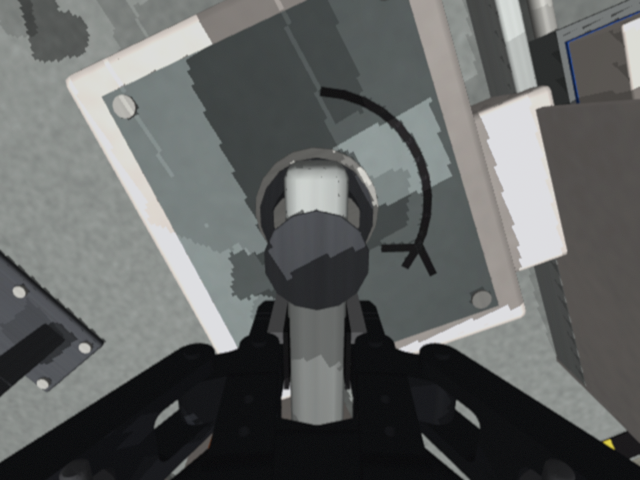

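w8: the flange sits in the collar, the height stays at 117.2 (nominal 117) and the pushing force rises. The crank is home, so I release and lift.

Run:
```python
from h import *
from workcell import bot
p=np.array([616.4,9.85])
bot.move_straight([*p,117],40)
bot.grip(85); 
bot.move_straight([*p,200],120); print(bot.get_force())
bot.move_straight([*p,285],150); bot.dwell(0.2)
print(bot.get_time(),bot.get_position())
for n in ["wrist","scene"]:
    s=bot.snapshot(n); cv2.imwrite(f"pics/{n}9.png",s["color"][:,:,::-1]); np.savez(f"pics/{n}9.npz",**s)
```

```text
[0.30498783 0.2279034  0.04173175]
23.5167 [615.73131862   9.8957295  283.13180694]
```

View pics/wrist9.png

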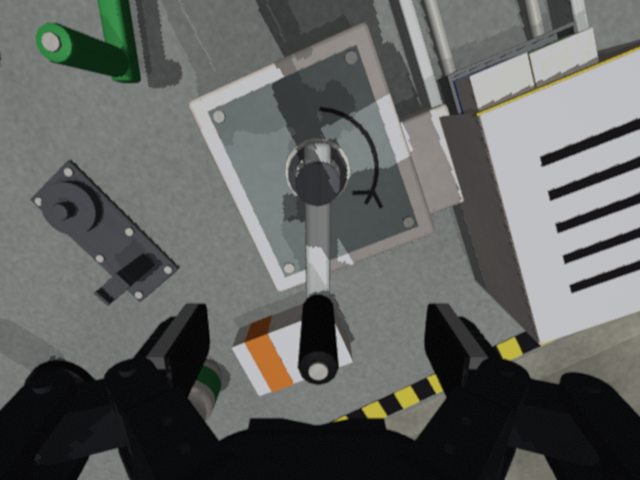

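View pics/scene9.png

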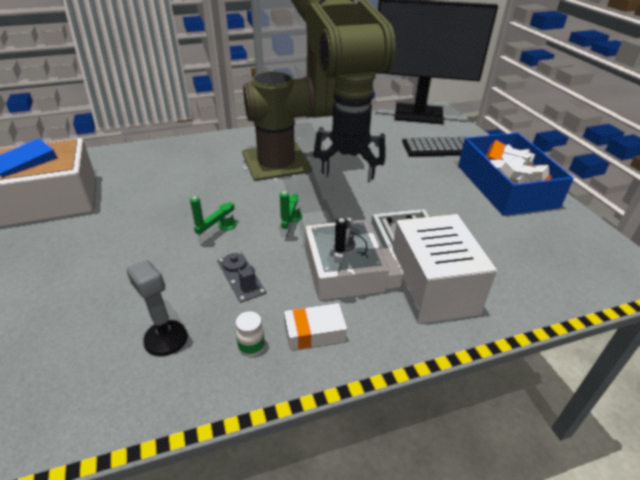

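wrist9: the crank sits on the shaft, with hub cap at (317,183) and grip top at (318,372). I'll check the geometry and IK for the winding circle.

Run:
```python
from h import *
from workcell import bot
s=np.load("pics/wrist9.npz")
h=px2w(s,317,183,150);g=px2w(s,318,372,235)
print(h,g,np.linalg.norm((g-h)[:2]),np.degrees(np.arctan2(*(g-h)[1::-1])))
C=np.array([586.8,27.]); 
for yaw in (90,120,150):
  Q=[bot.ik([*(C+100*np.array([np.cos(t),np.sin(t)])),173],down(np.radians(yaw))) for t in np.radians(np.arange(0,360,20))]
  print(yaw, any(q is None for q in Q)); Q=np.array(Q); print(Q.min(0).round(2),Q.max(0).round(2))
# tray travel: front lip, initial top image crop
a=cv2.imread("pics/top0.png")[190:310,130:230]; cv2.imwrite("pics/tray0.png",cv2.resize(a,None,fx=5,fy=5,interpolation=cv2.INTER_CUBIC))
```

```text
[586.69847991  26.01287504 150.        ] [674.71862104 -24.24980062 235.        ] 101.36015887963697 -29.727925522624467
90 False
[-0.22 -0.2   1.61 -0.    1.26 -0.22] [ 0.12  0.24  2.06 -0.    1.28  0.12]
120 False
[-0.22 -0.2   1.61 -0.    1.26 -0.74] [ 0.12  0.24  2.06 -0.    1.28 -0.4 ]
150 False
[-0.22 -0.2   1.61 -0.    1.26 -1.27] [ 0.12  0.24  2.06 -0.    1.28 -0.92]
```

View pics/tray0.png

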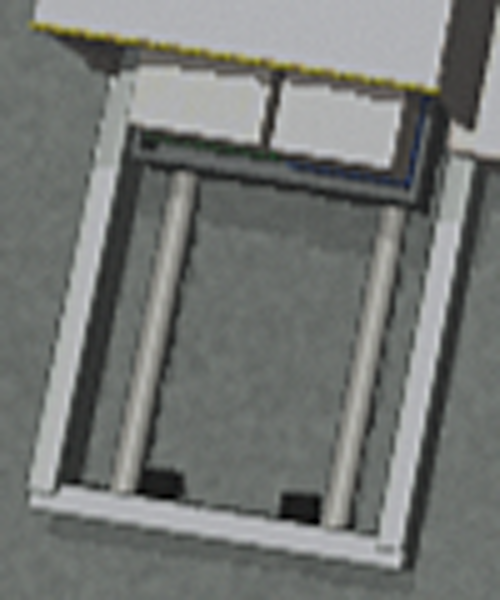

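```bash
cat > wind.py <<'E'
from h import *
from workcell import bot
C=np.array([586.8,26.7]); Rr=100.
O=down(np.radians(150.))
def pt(deg,z=173.,r=Rr): t=np.radians(deg); return [C[0]+r*np.cos(t),C[1]+r*np.sin(t),z]
E
python3 - <<'E'
from wind import *
p=pt(-29.9)
bot.move_straight(p[:2]+[285],150,ori=O); bot.move_straight(p[:2]+[173.],120)
print(bot.get_position(),bot.get_force())
bot.grip(15,30); bot.dwell(0.15)
print(bot.get_time(),bot.get_finger_gap(),bot.get_force(),bot.get_torque())
a=-29.9
for i in range(2):
    a-=10; t0=bot.get_time(); bot.move_straight(pt(a),80); print(a,bot.get_time()-t0,bot.get_position(),np.array(pt(a)),bot.get_force().round(1),bot.get_torque().round(2))
s=bot.snapshot("wrist"); cv2.imwrite(f"pics/w10.png",s["color"][:,:,::-1]); np.savez(f"pics/w10.npz",**s)
E
```

```text
[674.21286005 -23.21240577 174.33407189] [ 0.23968292  0.79536861 -0.94606126]
26.0083 25.143777161158035 [0.71683688 0.72954403 1.73155834] [ 0.06783146 -0.05034138  0.06843995]
-39.9 0.3667000000000016 [662.56920882 -37.80164234 172.71305592] [663.51651518 -37.44496316 173.        ] [-2.5  2.   2.2] [ 0.45  0.37 -0.  ]
-49.9 0.3667000000000016 [650.55906003 -49.80249016 172.68229911] [651.21236298 -49.79214009 173.        ] [-1.   3.   1.2] [0.74 0.4  0.03]
```

View pics/w10.png

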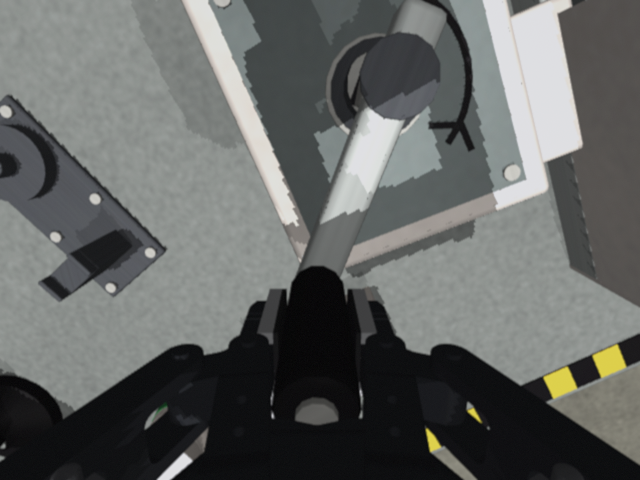

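w10: the fingers hold the sleeve at (316,350), the arm has turned as commanded and the forces are about 3 N. I go on winding.

Run:
```python
from wind import *
a=-49.9
for i in range(33):
    a-=20; bot.move_straight(pt(a,r=100.7),130); f=bot.get_force()
    if i%4==0 or np.linalg.norm(f)>12: print(round(a,1),round(bot.get_time(),2),(bot.get_position()-pt(a)).round(1),f.round(1),bot.get_finger_gap().round(1))
    if np.linalg.norm(f)>30: print("STOP");break
open("a.txt","w").write(str(a)); print(a,bot.get_time())
```

```text
Traceback (most recent call last):
AttributeError: 'float' object has no attribute 'round'
```

Run:
```python
from wind import *
q=bot.get_position()[:2]-C; print(np.degrees(np.arctan2(q[1],q[0])),bot.get_time())
a=-69.9
for i in range(32):
    a-=20; bot.move_straight(pt(a,r=100.7),130); f=bot.get_force()
    if i%4==0 or np.linalg.norm(f)>12: print(round(a,1),round(bot.get_time(),2),(bot.get_position()-pt(a)).round(1),f.round(1),round(bot.get_finger_gap(),1))
    if np.linalg.norm(f)>30: print("STOP");break
open("a.txt","w").write(str(a)); print(a,bot.get_time())
```

```text
-70.25851332705462 27.2083
-89.9 27.62 [-0.4 -0.1 -0.3] [-0.2  4.7 -0.7] 25.2
-169.9 29.29 [-0.9 -0.3  0.3] [-3.5 -1.1  4.5] 25.0
-249.9 30.96 [0.4 1.2 0.4] [-0.6  5.9  3.4] 25.3
-329.9 32.62 [ 0.4 -0.7 -0.1] [-1.   1.3  3.6] 25.1
-409.9 34.29 [-0.5 -0.4 -0.6] [-3.4  4.6  1.5] 25.2
-489.9 35.96 [-0.1 -0.7  0.1] [ 3.1  3.3 -0.9] 25.1
-569.9 37.62 [-0.8  1.3  0.3] [-4.9  3.   6.8] 24.9
-649.9 39.29 [0.9 0.1 0.3] [1.5 3.  4. ] 25.0
-709.9 40.5417
```

Run:
```python
from wind import *
a=float(open("a.txt").read())
for i in range(42):
    a-=6; bot.move_straight(pt(a,r=100.2),60); f=bot.get_force(); t=np.radians(a); ft=-(f[0]*np.sin(t)-f[1]*np.cos(t))
    if i%4==0 or ft>8: print(round(a,1),round(bot.get_time(),2),(bot.get_position()-pt(a)).round(1),f.round(1),round(ft,1))
    if ft>18 or np.linalg.norm(f)>35 or bot.get_time()>60: print("STOP");break
open("a.txt","w").write(str(a)); print(a,bot.get_time())
```

```text
-715.9 40.87 [-0.1  0.1 -0.3] [-0.9  3.2  3.4] 3.2
-739.9 42.17 [-0.1  0.2 -0.4] [-2.7  3.6  2.1] 2.5
-763.9 43.47 [ 0.   0.4 -0.4] [-1.6  5.1  1. ] 2.6
-787.9 44.77 [ 0.5  0.4 -0.3] [-0.1  5.   0.7] 1.8
-811.9 46.07 [ 0.7  0.  -0.1] [ 1.1  5.1 -0.7] 0.9
-835.9 47.37 [ 0.2 -0.4  0.1] [ 2.5  3.2 -0.9] 0.8
-859.9 48.67 [-0.7 -0.   0.2] [-1.1 -3.4  3.8] 1.9
-883.9 49.97 [-1.  -0.1  0.2] [-5.  -3.2  7.3] 1.6
-907.9 51.27 [-1.3  0.7  0.1] [-6.  -1.2  8.5] 2.0
-925.9 52.24 [-3.8 -4.1  0.3] [-17.6 -18.   16.4] 23.9
STOP
-925.9 52.2417
```

Hard stop felt after about 890° (2.47 turns). I back off to relieve the load, release, lift and look.

Run:
```python
from wind import *
a=float(open("a.txt").read())
p=pt(a+5); bot.move_straight(p,40); print(bot.get_force().round(1))
bot.grip(85); bot.dwell(0.1); print(bot.get_force().round(1),bot.get_finger_gap())
bot.move_straight(p[:2]+[300.],150); bot.dwell(0.1)
s=bot.snapshot("wrist"); cv2.imwrite("pics/w11.png",s["color"][:,:,::-1]); np.savez("pics/w11.npz",**s)
bot.movej([-1.0,-0.3,1.75,0,1.367,0.]); print(bot.get_time(),bot.get_position())
for n in ["top","scene"]:
    s=bot.snapshot(n); cv2.imwrite(f"pics/{n}11.png",s["color"][:,:,::-1]); np.savez(f"pics/{n}11.npz",**s)
```

```text
[-8.9 -2.1 10.3]
[-0.2  0.2  0.4] 84.86509485313216
56.4167 [ 352.49126767 -448.34771924  425.67946606]
```

View pics/w11.png

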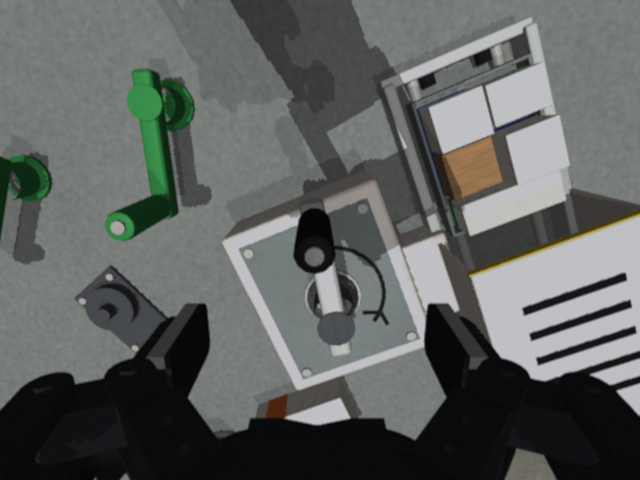

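View pics/top11.png

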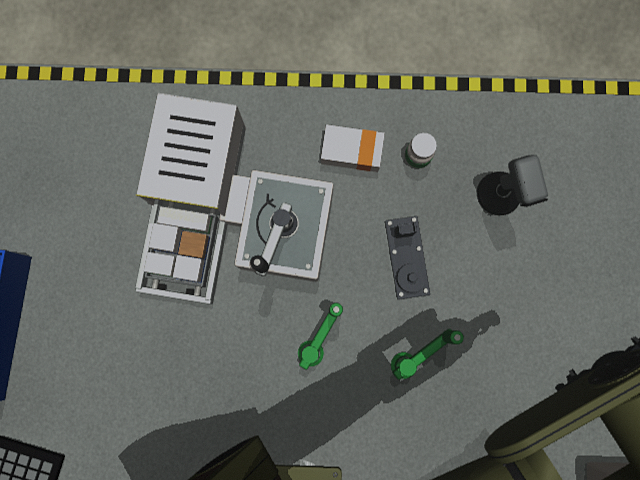

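View pics/scene11.png

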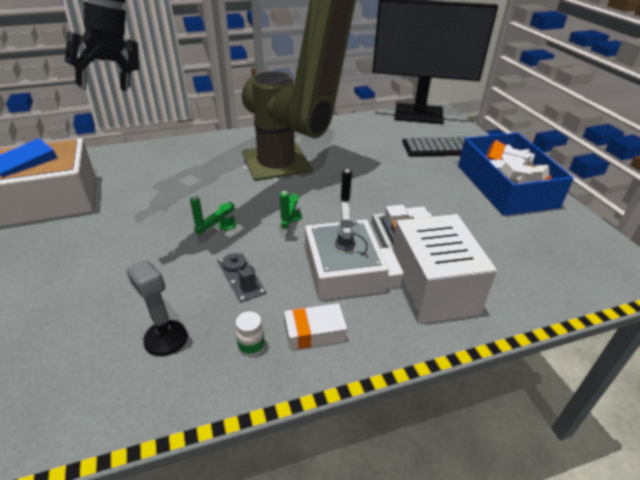

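Run:
```python
from h import *
C=np.array([586.8,26.7]); 
ims=[]
for n,roi,k in [("top11",(240,180,70,110),5.4),("scene11",(305,150,80,120),4.9)]:
    s=np.load(f"pics/{n}.npz"); im=np.ascontiguousarray(s["color"][:,:,::-1]); x,y,w,h=roi
    c=cv2.resize(im[y:y+h,x:x+w],None,fx=k,fy=k,interpolation=cv2.INTER_CUBIC)
    e=np.radians(-925.9+9); d=np.array([np.cos(e),np.sin(e)])
    for p in [(*C,152),(*(C+100*d),235),(*(C+100*d),151),(*C,84)]:
        u=w2px(s,p); print(n,u.round(1)); v=(u+.5-[x,y])*k; cv2.drawMarker(c,tuple(int(q) for q in v),(0,0,255),cv2.MARKER_CROSS,14,1)
    ims.append(c[:588,:400])
H=min(i.shape[0] for i in ims); cv2.imwrite("pics/chk.png",np.hstack([i[:H] for i in ims]))
```

```text
top11 [281.8 215.5]
top11 [259.8 260.9]
top11 [264.4 265.5]
top11 [284.1 221.5]
scene11 [346.2 222.4]
scene11 [344.9 170.3]
scene11 [343.2 199. ]
scene11 [344.7 244.3]
```

View pics/chk.png

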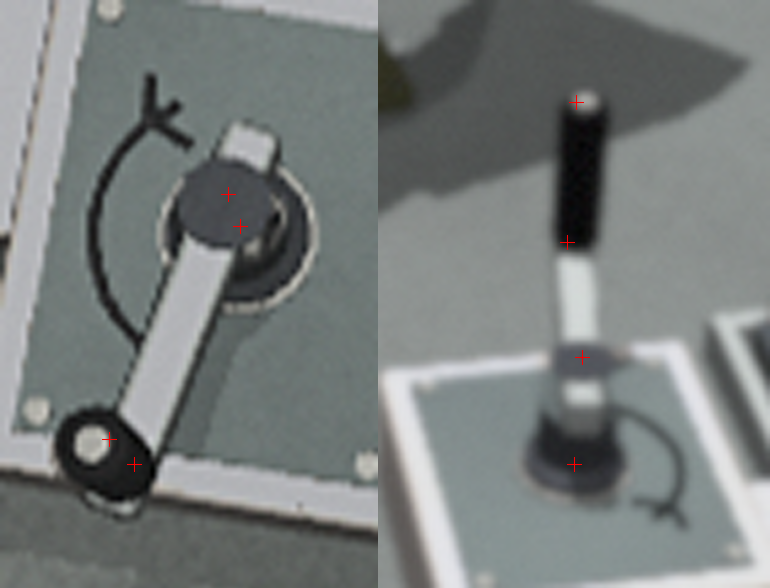

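The hub and grip marks match the seated height, with no visible lean. The tray is out against its buffers and the bystanders are where they were. I hand in.

Run:
```python
from workcell import bot
bot.sign_off(); print(bot.get_time())
```

```text
the job is handed in; nothing more can be done
the job is handed in; nothing more can be done
```

I carried out the whole job and handed it in at about 56.5 s, but the sign-off reports no verdict.

- **Seating:** I carried the crank by its arm and lined it up with the flats, which I had read from the camera at about 60° (mod 90°). It slid on without any turning. It came home at TCP height 117.2 mm (nominal 117), where further pushing only raised the force.
- **Winding:** I let go, took the sleeve and wound about 890° clockwise (2.47 turns) without letting go of the grip. It then stopped hard, at about 24 N along the direction of turning.
- **Last checks:**
  - After release the tool felt no load, and the arm was parked clear.
  - In the pictures the tray is out by its end buffers; I judged its travel by eye at 115–120 mm, so the hard stop is the stronger evidence.
  - The crank's seated height matched the predicted marks, with no visible tilt.
  - The scanner, carton and jar look unmoved.
- **Disagreement:** the grip marks, placed from the commanded angle, sat a few degrees off the crank's final position in the top picture. I put that down to the angle I assumed after backing off, not to poor seating.
- **Script fault:** one winding script crashed on a print after a single step. The hand kept hold of the grip and I carried on.

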